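Bring the snail shell under the magnifier

TASK

On the twin dish viewer, push in the carrier that holds the dish with the snail shell: press on its upright tab until the dish has gone well past the middle of the lens, then let go so that it springs back and its stop pin catches it at mid position, with the dish under the lens, and leave it there. Do not touch either dish; leave the other carrier out, and leave everything else on the table where it stands.

Things in the scene. Friction and masses are not known exactly. Their poses are not given: they have to be found in the camera images.
- viewer: Twin dish viewer, fixed: grey base plate 290 x 300 x 12 mm with two aluminium carriers side by side, centre lines at y = +65 (left) and -65 mm (right). Origin on the table, 5 mm beyond the plate's centre; x = push direction, from the tabs to the lens post (roughly away from the robot), y left, z up. Lens post at x = 118, y = 0 mm, 76 mm high. Two stop pins in 60 mm high brackets at x = 20, y = +/-111 mm.
- lens_left (a point): Centre of the round left magnifier lens, 71 mm across with its frame, level, 66 mm above the table (5 mm thick), at viewer x = 30 mm, y = +65 mm; fixed.
- carrier_left (a joint): Travel (m) of the left carrier along viewer +x: 0 = out, as at the start; 0.105 = end stop. A spring returns it (3 N out, 7.5 N at the stop; damping 35 N s/m: about 0.1 m/s). From 0.033 on, its one-way tooth lifts the stop pin; past 0.065 the pin drops behind the tooth, and if let go there it comes back and is held at 0.065, dish under the lens. Let go earlier, it returns to 0.
- tab_left (a point): Centre of the robot-side face of the left carrier's upright push tab (plate 50 mm wide, 6 mm thick, face 56 mm high, its top at 70 mm and this point at 50 mm above the table); moves with the carrier; axes as the viewer's. The dish on the carrier is centred 100 mm beyond this face.
- pin_left (a joint): Height in m of the left sprung stop pin above its lowest (down, catching) position; it rises to about 0.007 on the tooth and drops to 0. Steel pin 8 mm thick with a 20 mm round knob, whose top is 78 mm above the table when down. It works by itself.
- lens_right (a point): Centre of the round right magnifier lens, 71 mm across with its frame, level, 66 mm above the table (5 mm thick), at viewer x = 30 mm, y = -65 mm; fixed.
- carrier_right (a joint): Travel (m) of the right carrier along viewer +x: 0 = out, as at the start; 0.105 = end stop. A spring returns it (3 N out, 7.5 N at the stop; damping 35 N s/m: about 0.1 m/s). From 0.033 on, its one-way tooth lifts the stop pin; past 0.065 the pin drops behind the tooth, and if let go there it comes back and is held at 0.065, dish under the lens. Let go earlier, it returns to 0.
- tab_right (a point): Centre of the robot-side face of the right carrier's upright push tab (plate 50 mm wide, 6 mm thick, face 56 mm high, its top at 70 mm and this point at 50 mm above the table); moves with the carrier; axes as the viewer's. The dish on the carrier is centred 100 mm beyond this face.
- pin_right (a joint): Height in m of the right sprung stop pin above its lowest (down, catching) position; it rises to about 0.007 on the tooth and drops to 0. Steel pin 8 mm thick with a 20 mm round knob, whose top is 78 mm above the table when down. It works by itself.
- shell_dish: Loose white round dish, 60 mm across, 14 mm high, with one brown snail shell about 36 mm across and 23 mm high in its middle; it sits between four short pins on one of the two carriers (left or right varies). Origin at the centre of its underside, 22 mm above the table.
- pebble_dish: Loose white round dish, 60 mm across, 14 mm high, with three separate small grey pebbles, each about 13 mm; it sits between four short pins on one of the two carriers (left or right varies). Origin at the centre of its underside, 22 mm above the table.
- vial: Bystander: small clear capped vial, 22 mm thick, 45 mm high, standing on the viewer's base plate between the carriers. Origin under its centre.
- bug_pot: Bystander: cone-shaped white pot with black lid, 86 mm across, 87 mm high. Origin under its centre.
- petri_stack: Bystander: two stacked clear dishes, 88 mm across, 31 mm high. Origin under its centre.
- sample_jar: Bystander: glass jar with black lid, 60 mm across, 85 mm high. Origin under its centre.
- spoon: Bystander: spoon lying flat. Origin under its middle.
- tweezers: Bystander: steel tweezers lying flat, 110 mm long. Origin under their middle.
There are look-alikes about, which are no part of the job. Leave any purple or turquoise look-alike of the pebble_dish alone.

How it is judged:
By the outcome, as a careful person would: the job done as asked, in the order asked, and still so for the second after the job is handed in, with the robot touching nothing.
It also fails if it takes over 32 s, if anything falls off the work surface, if the arm or the gripper's body presses on something with over 40 N, if the wrist force passes 120 N, or if a joint passes its speed limit or range.

ROBOT

A 6-joint arm with a two-finger parallel gripper is mounted at the origin on the work surface. World frame = base frame: x ahead of the robot, y to its left, z up, the work surface at z = 0. Lengths are in m, angles in rad, forces in N, time in s.
With the tool pointing down it reaches from about 0.425 to 0.95 m from the base axis. Payload 3.5 kg.
Tool frame: the origin (TCP) lies midway between the tips of the shut fingers; the grasp point (between the pads) lies ctrl.grasp_offset behind it (ctrl.grasp_offset is the distance from the TCP to the grasp point, in m); x points along the fingers, y is the direction in which the jaws open and shut, and the axes are right-handed (so a half turn about x gives the same grasp; the last joint's range is limited). The gripper opens to 85 mm and grips with 20 to 120 N. Pads are 22 mm wide; open, the fingers measure 114 mm over their backs; the gripper's body (76 mm by 85 mm) begins 54 mm behind the grasp point. The pads swing forward as they close: fully open they stand 13 mm farther back than shut.
Start: joints at [-1.437, 0.286, 1.577, -0, 1.279, -0.15], TCP at [0.189, -0.648, 0.196] pointing down, gripper open.
Joint ranges: [-2.77, 2.77], [-0.9, 2.22], [0.21, 2.48], [-1.53, 4.67], [0.24, 2.81], [-2.84, 2.84]. Speed limits (rad/s): [2.79, 2.79, 3.14, 3.14, 3.14, 3.14].

INTERFACE

Orientations are given as a unit quaternion [x, y, z, w].
In Python, from plant import readout, read_camera, sign_off, ctrl gives the robot as it stands.
- The arm moves only by the tool drive_tool, never from a script. Its argument "steps" is a list of rows, each a list of 5 numbers: the shift along the tool's x, y, z in cm, then the turn about the tool's x in degrees, then the opening, from 0 (shut) to 1 (fully open). A call has 1 to 10 rows; each row shifts and turns the commanded pose from where the row before left it, along the tool's axes as they then stand; what a row does not reach is not made up. A row lasts 1/10 s, in which the tool goes at most 50 mm and 8.59 degrees, less where a joint would pass 70% of its speed; a pose out of reach is approached as far as the arm can. A call is refused whole if a number of a shift passes 5 or a number of a turn 8.59, either way. A call with a gripper value outside its range is refused whole. The fingers move at their own pace and stop on an object; "force" is the grip in N (left out, the last holds). Time passes only in rows, so rows that do not move let the fingers close. It gives the time, the measured TCP pose, the force and the opening at its end, in the units of the state.
- readout.get_state(): the state, without advancing time (a new reading comes with each control period).
- read_camera(name): name is "scene" or "side" or "wrist"; returns a dict with "frame" (400x640x3 uint8, red, green, blue), "vertical_fov" (degrees; the focal length in pixels is half the picture's height over the tangent of half this angle, whatever the lens; pixels are square), "cx", "cy" (the principal point, pixels), "eye" and "orientation" of the camera in the world. Camera axes: x right, y up, looking along -z (the intrinsics and any distortion apply to the point x, -y, -z); pixel columns grow to the right and rows downward; lengths in m; the calibration is good to about 2 mm. The wrist camera is an equidistant fisheye: a pixel r from the principal point sees the ray r / f radians off the axis. A picture is of the moment at which its call begins. There is no depth.
- sign_off(): hands the job in, once; it reports no verdict.
The state is a dict: "time": time; "qpos": joint angles; "dq": joint speeds; "joint_efforts": joint torques, N m; "eef_pos": TCP position; "tcp_rot": TCP orientation; "contact_force": force on the tool from outside, world axes, zero at the start; "wrist_torque": the same for the moment, N m; "opening": opening from 0.0 (shut) to 1.0 (fully open).
Only numpy, scipy, OpenCV 4.12 (cv2) and the standard library are available. Lean on these libraries where they do the work, as an engineer would, in place of code of your own. Each camera call takes 0.05 s, during which the arm holds its last target. There are 200 camera calls.

## Working session

There is one attempt and no reset: what is moved stays moved. The work goes in short steps, Python scripts to look and compute and a tool call to move; the robot and the scene stay as the last step left them, time stands still between calls to the robot, and variables do not carry over. Pictures are saved under pics/ and viewed, about 8 in all and at most 12, crops included, and the job is handed in when it is done.

Besides the shell and the picture viewer there is one more tool, called after "Call:" as name(argument=value, ...), one argument or row to a line, values as JSON. drive_tool: Moves the arm, as the interface text tells. Its arguments: {"type":"object","properties":{"steps":{"type":"array","items":{"type":"array","items":{"type":"number"}}},"force":{"type":"number"}},"required":["steps"]}

```bash
mkdir -p pics
cat > h.py <<'E'
import numpy as np, cv2
from scipy.spatial.transform import Rotation as R
from plant import readout, read_camera, sign_off, ctrl
def snap(n,f):
    c=read_camera(n); cv2.imwrite('pics/'+f,c['frame'][:,:,::-1]); np.save('pics/'+n+'.npy',c,allow_pickle=True); return c
def load(n): return np.load('pics/'+n+'.npy',allow_pickle=True).item()
def rot(c):
    o=np.array(c['orientation'],float); return o if o.shape==(3,3) else R.from_quat(o).as_matrix()
def ray(c,u,v):
    f=200/np.tan(np.radians(c['vertical_fov']/2)); d=np.array([(u-c['cx'])/f,-(v-c['cy'])/f,-1]); return np.array(c['eye']),rot(c)@d
def onz(c,u,v,z):
    e,d=ray(c,u,v); return e+d*(z-e[2])/d[2]
def proj(c,p):
    f=200/np.tan(np.radians(c['vertical_fov']/2)); q=rot(c).T@(np.array(p)-np.array(c['eye'])); return c['cx']+f*q[0]/-q[2], c['cy']-f*q[1]/-q[2]
E
python3 - <<'E'
from h import *
for n in('scene','side'):
    c=snap(n,n+'1.png'); print({k:v for k,v in c.items() if k!='frame'})
print(readout.get_state(),ctrl.grasp_offset)
E
```

```text
{'vertical_fov': 54.303572705336684, 'cx': 323.9449763211902, 'cy': 199.4514494239934, 'eye': array([ 1.07058224, -0.2514504 ,  1.05229543]), 'orientation': array([0.23309216, 0.14997095, 0.54368024, 0.79220487])}
{'vertical_fov': 47.39796799601746, 'cx': 321.1764339879186, 'cy': 197.15472923119026, 'eye': array([0.41969563, 0.96733575, 0.68892167]), 'orientation': array([-0.01522582,  0.48164844,  0.87502823, -0.04591895])}
{'time': 0.1, 'qpos': array([-1.43699297e+00,  2.87141458e-01,  1.57804367e+00,  1.89604760e-05,
        1.27861715e+00, -1.50010003e-01]), 'dq': array([-0.00040245, -0.00125889, -0.00218709,  0.00151368,  0.0001258 ,
        0.00148632]), 'joint_efforts': array([ 1.08688793e-03, -4.07296729e+01, -2.93700314e+01, -1.24683374e-04,
        3.39765727e-03, -6.42882142e-06]), 'eef_pos': array([ 0.18894777, -0.6473077 ,  0.19503559]), 'tcp_rot': array([ 0.70001163,  0.1007859 , -0.69998614,  0.09922362]), 'contact_force': array([-0.14209966, -0.26150635,  0.275658  ]), 'wrist_torque': array([0.0634744 , 0.00780191, 0.0115044 ]), 'opening': 1.0004500801216198} 0.0187
```

View pics/scene1.png

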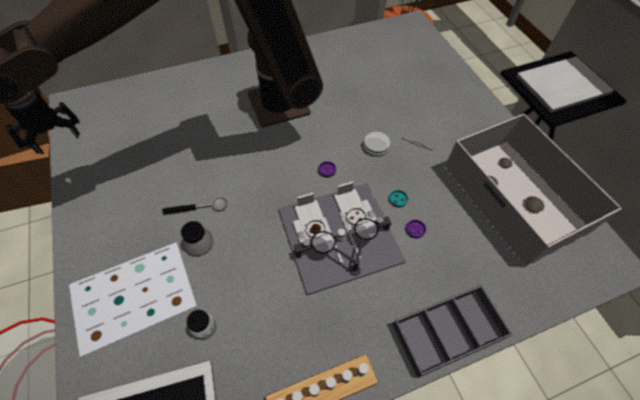

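View pics/side1.png

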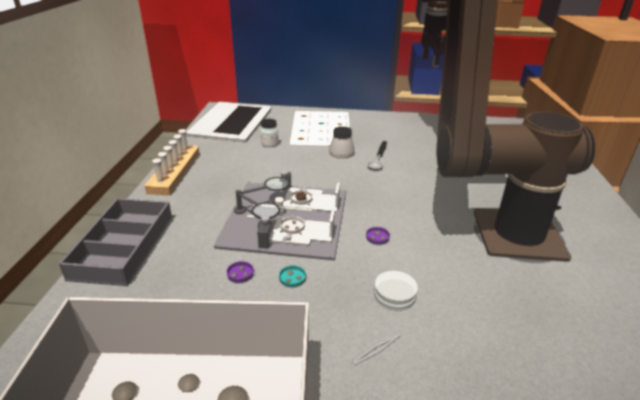

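The scene view shows the shell dish at about (315,228), on the robot's right-hand carrier, with its tab at (305,198). The pebbles are at (355,215), on the left carrier. Next I'll measure the plate pose.

Run:
```python
from h import *
c=load('scene')
im=c['frame'][165:305,265:420]
cv2.imwrite('pics/crop1.png',cv2.resize(im[:,:,::-1],None,fx=5,fy=4.2857,interpolation=cv2.INTER_CUBIC) if 0 else cv2.resize(im[:,:,::-1],None,fx=4,fy=4,interpolation=cv2.INTER_CUBIC))
for p in [(200,280),(370,280),(310,210),(300,270),(380,255),(285,205),(330,280)]: print(p,c['frame'][p[1],p[0]])
for uv in[(280,209),(369,184),(404,263),(307,292)]: print(onz(c,*uv,0.012))
for uv in[(305,196),(346,184)]: print(onz(c,*uv,0.07))
```

```text
(200, 280) [119 115 113]
(370, 280) [118 118 113]
(310, 210) [185 182 179]
(300, 270) [95 88 97]
(380, 255) [103  98 107]
(285, 205) [116 110 107]
(330, 280) [ 98  92 100]
[ 0.45125295 -0.13797054  0.012     ]
[0.46366541 0.16007472 0.012     ]
[0.74905305 0.13845881 0.012     ]
[ 0.72961573 -0.15041558  0.012     ]
[ 0.46918866 -0.06062289  0.07      ]
[0.47258213 0.07123766 0.07      ]
```

View pics/crop1.png

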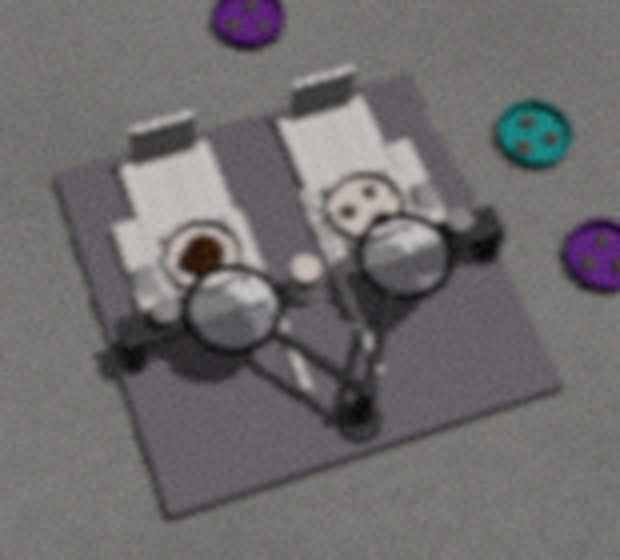

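The crop confirms it: the brown shell is at crop (202,252) on the right carrier, and the tab's top edge runs from (130,125) to (195,113). Next I'll fit the pose from the plate corners, lenses and tabs.

Run:
```python
from h import *
from scipy.optimize import least_squares
c=load('scene')
P=[((53,178),(-150,-145,12)),((410,75),(-150,145,12)),((560,385),(140,145,12)),((168,520),(140,-145,12)),((233,308),(30,-65,68)),((404,255),(30,65,68))]
# plate 290(x) x 300(y) or swapped
best=[]
for hx,hy in((145,150),(150,145)):
    Q=[(((u/4+265),v/4+165),(np.sign(m[0])*hx-5 if m[2]==12 else m[0],np.sign(m[1])*hy if m[2]==12 else m[1],m[2])) for (u,v),m in P]
    W=lambda p,m:np.array([p[0]+(np.cos(p[2])*m[0]-np.sin(p[2])*m[1])/1e3,p[1]+(np.sin(p[2])*m[0]+np.cos(p[2])*m[1])/1e3,m[2]/1e3])
    f=lambda p:np.concatenate([W(p,m)[:2]-onz(c,*uv,m[2]/1e3)[:2] for uv,m in Q])*1e3
    r=least_squares(f,[.6,0,0]); print(hx,r.x,np.degrees(r.x[2]),np.round(r.fun,1))
    p=r.x
for uv in((130,125),(195,113),(290,80),(352,67),(202,252)):
    print(uv,onz(c,uv[0]/4+265,uv[1]/4+165,.07 if uv[0]!=202 else .04))
print('shell dish rel tab',)
s=onz(c,202/4+265,252/4+165,.04); R2=np.array([[np.cos(p[2]),np.sin(p[2])],[-np.sin(p[2]),np.cos(p[2])]]); print(R2@(s[:2]-p[:2]))
for uv in((130,125),(195,113),(290,80),(352,67)): print(R2@(onz(c,uv[0]/4+265,uv[1]/4+165,.07)[:2]-p[:2]))
print(R.from_quat(readout.get_state()['tcp_rot']).as_matrix().round(3))
```

```text
145 [ 0.60306368  0.00071811 -0.03387376] -1.9408234750230562 [-3.  -0.5 -2.8 -0.2  2.8  2.2  0.4 -0.6  1.4 -0.8  1.2 -0. ]
150 [ 0.60306371  0.00071904 -0.03401378] -1.9488461076607342 [-7.8  4.7 -8.  -5.   7.6 -3.   5.5  4.2  1.4 -0.8  1.2 -0. ]
(130, 125) [ 0.46208737 -0.08186333  0.07      ]
(195, 113) [ 0.46926614 -0.03272058  0.07      ]
(290, 80) [0.46680349 0.04551525 0.07      ]
(352, 67) [0.47248787 0.09463064 0.07      ]
(202, 252) [ 0.56652603 -0.06389102  0.04      ]
shell dish rel tab
[-0.03431934 -0.06581523]
[-0.1380864  -0.08732882]
[-0.13258299 -0.03797036]
[-0.1377048   0.04013647]
[-0.13369398  0.08941675]
[[-0.     0.28  -0.96 ]
 [ 0.002 -0.96  -0.28 ]
 [-1.    -0.002 -0.   ]]
```

Call:
drive_tool(
  steps=[
    [0,0,0,6.1,0],
    [0,0,0,6.1,0],
    [0,0,0,6.0,0],
    [0,-3.7,-1.4,0,0],
    [0,-3.7,-1.4,0,0],
    [0,-3.7,-1.4,0,0],
    [0,-3.7,-1.4,0,0],
    [0,-3.7,-1.4,0,0],
    [0,-3.7,-1.4,0,0],
    [0,-3.7,-1.4,0,0],
  ],
  force=40,
)

```text
time: 1.1
eef_pos: [0.296, -0.3905, 0.1957]
tcp_rot: [-0.707, 0.012, 0.707, 0.012]
contact_force: [0.2, -0.0, 0.1]
opening: -0.0
```

Call:
drive_tool(
  steps=[
    [0,-3.7,-1.4,0,0],
    [0,-3.7,-1.4,0,0],
    [0,-3.7,-1.4,0,0],
    [0,-3.7,-1.4,0,0],
    [0,-3.7,-1.4,0,0],
    [0,-3.7,-1.4,0,0],
    [0,-3.7,-1.4,0,0],
    [0,0,0,0,0],
    [0,0,0,0,0],
  ],
)

```text
time: 2.0
eef_pos: [0.4024, -0.1361, 0.196]
tcp_rot: [-0.707, 0.011, 0.707, 0.011]
contact_force: [0.1, 0.4, -0.6]
opening: -0.0
```

Call:
drive_tool(
  steps=[
    [0,-2.6,-1.2,0,0],
    [0,-2.6,-1.2,0,0],
    [0,-2.6,-1.1,0,0],
    [3,0,0,0,0],
    [4,0,0,0,0],
    [0,0,0,0,0],
    [0,0,0,0,0],
  ],
)

```text
time: 2.7
eef_pos: [0.4395, -0.061, 0.1261]
tcp_rot: [-0.706, 0.012, 0.708, 0.013]
contact_force: [0.5, -0.1, 0.3]
opening: -0.003
```

Run:
```python
from h import *
a=snap('wrist','w2.png')['frame']; b=snap('scene','s2.png')['frame'][130:300,240:430]
cv2.imwrite('pics/s2c.png',cv2.resize(b[:,:,::-1],None,fx=3.5,fy=3.5,interpolation=cv2.INTER_CUBIC))
```

```text
(no output)
```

View pics/w2.png

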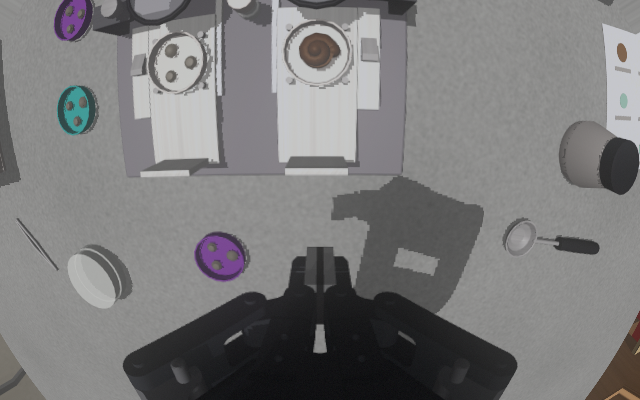

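View pics/s2c.png

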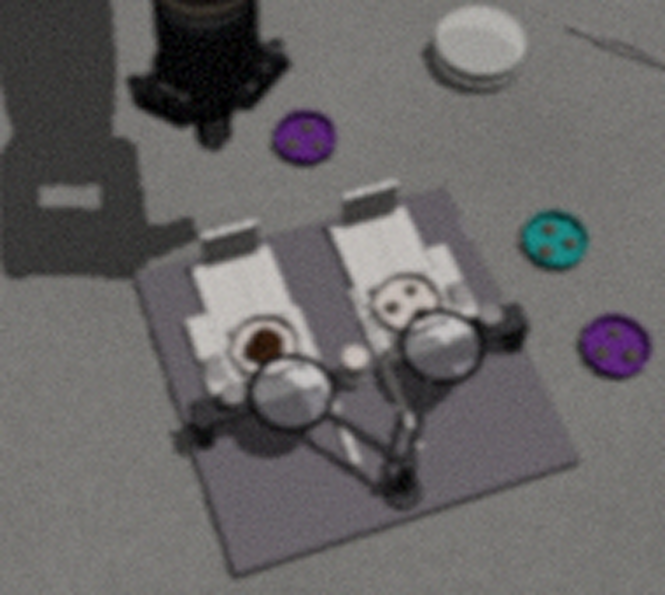

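The wrist view shows the right tab at about (317,170), in line with the shut fingers at u=320. The purple look-alike at (222,255) is off to the side and low. The path is clear, so I'll descend and make contact gently.

Call:
drive_tool(
  steps=[
    [3,0,0,0,0],
    [3,0,0,0,0],
    [2,0,0,0,0],
    [0,0,0,0,0],
    [0,0,0,0,0],
  ],
)

```text
time: 3.3
eef_pos: [0.4415, -0.0609, 0.0481]
tcp_rot: [0.708, -0.012, -0.706, -0.012]
contact_force: [0.4, -0.9, 0.0]
opening: 0.001
```

Call:
drive_tool(
  steps=[
    [0,0,-0.7,0,0],
    [0,0,-0.7,0,0],
    [0,0,-0.7,0,0],
    [0,0,-0.7,0,0],
    [0,0,0,0,0],
    [0,0,0,0,0],
  ],
)

```text
time: 3.9
eef_pos: [0.4681, -0.061, 0.0462]
tcp_rot: [-0.707, 0.012, 0.707, 0.012]
contact_force: [-0.2, -0.3, 0.0]
opening: 0.005
```

Run:
```python
from h import *
s=readout.get_state(); print(s['eef_pos'],s['contact_force'],s['time'])
b=snap('scene','s3.png')['frame'][130:300,240:430]
cv2.imwrite('pics/s3c.png',cv2.resize(b[:,:,::-1],None,fx=3.5,fy=3.5,interpolation=cv2.INTER_CUBIC))
```

```text
[ 0.46810942 -0.06099711  0.04621854] [-0.21764099 -0.27153354  0.03008605] 3.9
```

View pics/s3c.png

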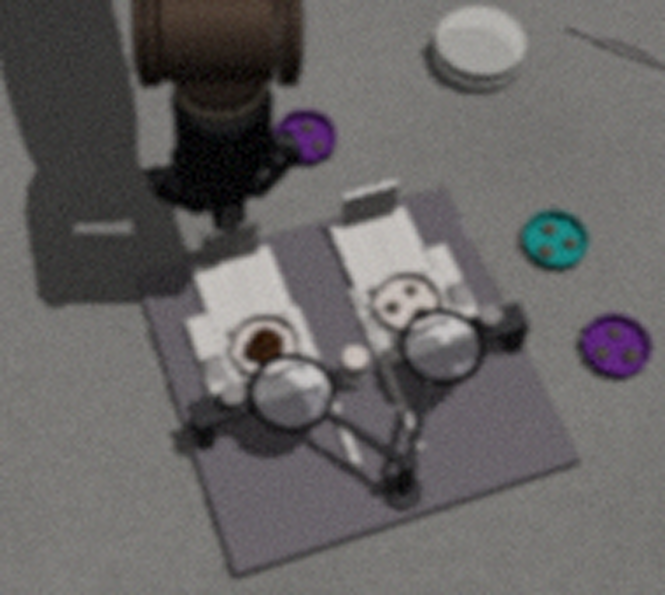

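The finger at crop (229,212) is just at the tab's top edge, and the carrier hasn't moved visibly. I'll ease forward.

Call:
drive_tool(
  steps=[
    [0,0,-0.5,0,0],
    [0,0,-0.5,0,0],
    [0,0,-0.5,0,0],
    [0,0,0,0,0],
  ],
)

```text
time: 4.35
eef_pos: [0.4839, -0.0618, 0.0466]
tcp_rot: [0.707, -0.012, -0.707, -0.012]
contact_force: [0.0, -0.9, -0.4]
opening: -0.001
```

Call:
drive_tool(
  steps=[
    [0,0,-0.7,0,0],
    [0,0,-0.8,0,0],
    [0,0,-0.8,0,0],
    [0,0,-0.7,0,0],
    [0,0,0,0,0],
  ],
)

```text
time: 4.85
eef_pos: [0.5142, -0.0628, 0.0465]
tcp_rot: [0.707, -0.012, -0.707, -0.012]
contact_force: [-0.3, 0.2, 0.2]
opening: -0.001
```

Run:
```python
from h import *
s=readout.get_state(); print(s['eef_pos'],s['contact_force'],s['time'])
b=snap('scene','s4.png')['frame'][130:300,240:430]
cv2.imwrite('pics/s4c.png',cv2.resize(b[:,:,::-1],None,fx=3.5,fy=3.5,interpolation=cv2.INTER_CUBIC))
```

```text
[ 0.51421769 -0.06281505  0.04653508] [-0.29532135  0.19810629  0.20038943] 4.85
```

View pics/s4c.png

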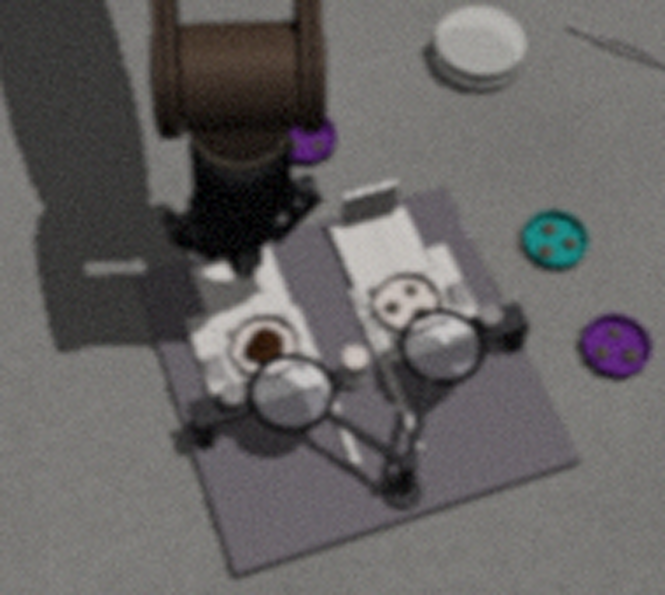

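The dish is still at (263,345) and the force is about zero, although the TCP is past where I expected the tab. I'll stop here and check from the side.

Run:
```python
from h import *
s=readout.get_state(); p=s['eef_pos']
c=snap('side','d4.png'); u,v=proj(c,p); print('side tcp px',u,v, ((u-210)*4.5,(v-120)*4.5)); 
for q in([.4659,-.0597,.07],[.4659,-.0597,.014],[.603,.0007,.0]): a=proj(c,q); print(a,((a[0]-210)*4.5,(a[1]-120)*4.5))
d=load('scene'); u,v=proj(d,p); print('scene',(u-240)*3.5,(v-130)*3.5)
cv2.imwrite('pics/d4c.png',cv2.resize(c['frame'][120:250,210:385,::-1],None,fx=4.5,fy=4.5,interpolation=cv2.INTER_CUBIC))
```

```text
side tcp px 318.6267619058594 192.90215600226972 (np.float64(488.82042857636725), np.float64(328.05970201021375))
(np.float64(336.65168272847967), np.float64(187.02225369662898)) (np.float64(569.9325722781585), np.float64(301.6001416348304))
(np.float64(335.90889905622294), np.float64(204.79836601173866)) (np.float64(566.5900457530032), np.float64(381.59264705282396))
(np.float64(282.0292689480458), np.float64(218.3291547280993)) (np.float64(324.1317102662061), np.float64(442.48119627644684))
scene 243.64565887723543 287.62365483199994
```

View pics/d4c.png

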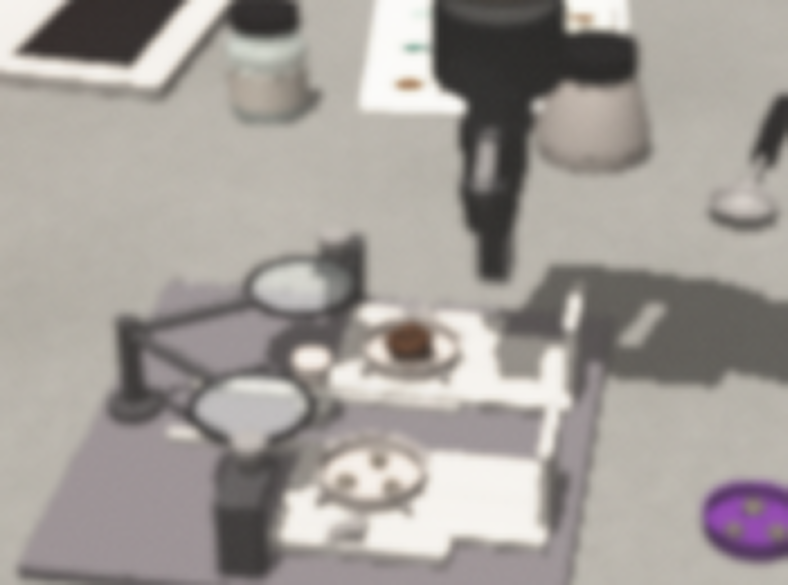

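The side view shows the fingertip at (493,278), but the reported TCP projects to (489,328). The real tip is about 35 mm higher than reported and has passed over the tab without touching it. I'll triangulate the tip to get the offset.

Run:
```python
from h import *
p=readout.get_state()['eef_pos']
def tri(A):
    M=0;b=0
    for c,u,v in A:
        e,d=ray(c,u,v); d/=np.linalg.norm(d); Q=np.eye(3)-np.outer(d,d); M=M+Q; b=b+Q@e
    return np.linalg.solve(M,b)
s,d=load('scene'),load('side')
t=tri([(s,240+247/3.5,130+270/3.5),(d,210+493/4.5,120+278/4.5)]); print('tip',t,'off',t-p)
print('tab top', tri([(s,265+162/4,165+119/4),(d,210+577/4.5,120+297/4.5)]))
print(readout.get_state()['qpos'])
```

```text
tip [ 0.51403568 -0.06121065  0.07997721] off [0.00099598 0.00133089 0.03381606]
tab top [ 0.46406463 -0.05874071  0.07234503]
[-3.17779022e-01  1.20493014e-01  2.07078448e+00 -3.05194777e-05
  9.50888478e-01  1.28671257e+00]
```

The x and y readings agree, but the tip's true z is 34 mm above the reported value. I'll raise, go back behind the tab, then descend to a reported z of about 0.012 (true 0.046).

Call:
drive_tool(
  steps=[
    [-3,0,0,0,0],
    [0,0,2,0,0],
    [0,0,3,0,0],
    [0,0,2.7,0,0],
    [0,0,0,0,0],
    [2,0,0,0,0],
    [2,0,0,0,0],
    [0,0,0,0,0],
    [0,0,0,0,0],
  ],
)

```text
time: 5.85
eef_pos: [0.4363, -0.06, 0.0364]
tcp_rot: [-0.707, 0.012, 0.707, 0.012]
contact_force: [-0.2, 0.2, 0.5]
opening: 0.002
```

Call:
drive_tool(
  steps=[
    [1,0,0,0,0],
    [1,0,0,0,0],
    [0.5,0,0,0,0],
    [0,0,0,0,0],
    [0,0,0,0,0],
  ],
)

```text
time: 6.35
eef_pos: [0.436, -0.06, 0.0112]
tcp_rot: [-0.707, 0.012, 0.707, 0.012]
contact_force: [-0.5, 0.4, 0.2]
opening: 0.003
```

Run:
```python
from h import *
s=readout.get_state(); print(s['eef_pos'],s['contact_force'],s['time'])
c=snap('side','d5.png'); 
cv2.imwrite('pics/d5c.png',cv2.resize(c['frame'][120:250,210:385,::-1],None,fx=4.5,fy=4.5,interpolation=cv2.INTER_CUBIC))
```

```text
[ 0.43601059 -0.0599752   0.01118766] [-0.49807082  0.41453723  0.17802084] 6.35
```

View pics/d5c.png

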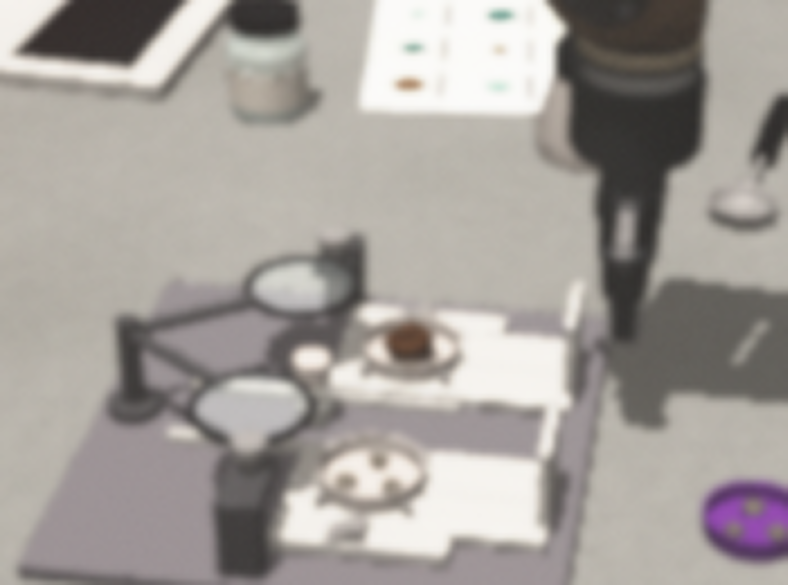

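The tip at (622,338) is now below the tab's top, on its robot side. I'll push, checking the force.

Call:
drive_tool(
  steps=[
    [0,0,-0.8,0,0],
    [0,0,-0.8,0,0],
    [0,0,-0.8,0,0],
    [0,0,-0.8,0,0],
    [0,0,-0.8,0,0],
  ],
)

```text
time: 6.9
eef_pos: [0.4752, -0.0614, 0.0114]
tcp_rot: [-0.705, 0.012, 0.709, 0.012]
contact_force: [-7.5, -0.9, 5.1]
opening: 0.0
```

Call:
drive_tool(
  steps=[
    [0,0,-0.9,0,0],
    [0,0,-0.9,0,0],
    [0,0,-0.9,0,0],
    [0,0,-0.9,0,0],
    [0,0,-0.9,0,0],
    [0,0,-0.9,0,0],
    [0,0,-0.9,0,0],
    [0,0,-0.3,0,0],
    [0,0,0,0,0],
  ],
)

```text
time: 7.8
eef_pos: [0.5405, -0.0634, 0.0106]
tcp_rot: [-0.705, 0.011, 0.709, 0.012]
contact_force: [-6.1, -0.6, 3.7]
opening: -0.0
```

Run:
```python
from h import *
s=readout.get_state(); print(s['eef_pos'],s['contact_force'],s['time'])
c=snap('side','d6.png'); b=snap('scene','s6.png')
a1=cv2.resize(c['frame'][130:240,210:360,::-1],None,fx=2.6,fy=2.6,interpolation=cv2.INTER_CUBIC)
a2=cv2.resize(b['frame'][170:280,265:415,::-1],None,fx=2.6,fy=2.6,interpolation=cv2.INTER_CUBIC)
cv2.imwrite('pics/m6.png',np.hstack([a1,a2]))
```

```text
[ 0.54045451 -0.06343515  0.0106153 ] [-6.0691129  -0.56865978  3.70850786] 7.8
```

View pics/m6.png

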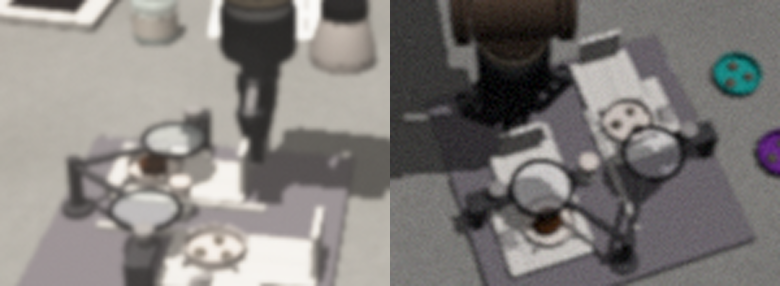

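The carrier is well in and the dish has gone past the lens. The static force of 6.1 N suggests a travel of 0.072–0.085, so I'll add 1 cm for margin and then let go.

Call:
drive_tool(
  steps=[
    [0,0,-0.5,0,0],
    [0,0,-0.5,0,0],
    [0,0,0,0,0],
  ],
)

```text
time: 8.2
eef_pos: [0.5501, -0.0637, 0.0105]
tcp_rot: [-0.705, 0.011, 0.709, 0.012]
contact_force: [-7.2, -0.7, 4.3]
opening: 0.004
```

Call:
drive_tool(
  steps=[
    [0,0,1.5,0,0],
    [0,0,2,0,0],
    [0,0,2,0,0],
    [0,0,2,0,0],
    [0,0,2,0,0],
    [0,0,1.5,0,0],
    [0,0,0,0,0],
    [-4,0,0,0,0],
    [-4,0,0,0,0],
    [0,0,0,0,0],
  ],
)

```text
time: 9.2
eef_pos: [0.4482, -0.0621, 0.098]
tcp_rot: [0.712, -0.014, -0.702, -0.01]
contact_force: [0.3, -0.5, 0.5]
opening: 0.003
```

Call:
drive_tool(
  steps=[
    [-4,3,0,0,0],
    [0,4,0,0,0],
    [0,4,0,0,0],
    [0,4,0,0,0],
    [0,0,0,0,0],
    [0,0,0,0,0],
    [0,0,0,0,0],
  ],
)

```text
time: 9.9
eef_pos: [0.4372, -0.2093, 0.1308]
tcp_rot: [-0.707, 0.011, 0.707, 0.012]
contact_force: [-0.4, -0.8, 0.8]
opening: 0.005
```

Run:
```python
from h import *
s=readout.get_state(); print(s['eef_pos'],s['contact_force'],s['time'])
c=snap('side','d7.png'); b=snap('scene','s7.png')
a1=cv2.resize(c['frame'][130:240,210:360,::-1],None,fx=2.6,fy=2.6,interpolation=cv2.INTER_CUBIC)
a2=cv2.resize(b['frame'][170:280,265:415,::-1],None,fx=2.6,fy=2.6,interpolation=cv2.INTER_CUBIC)
cv2.imwrite('pics/m7.png',np.hstack([a1,a2]))
```

```text
[ 0.43720693 -0.2093166   0.13075716] [-0.44071234 -0.80048704  0.76260486] 9.9
```

View pics/m7.png

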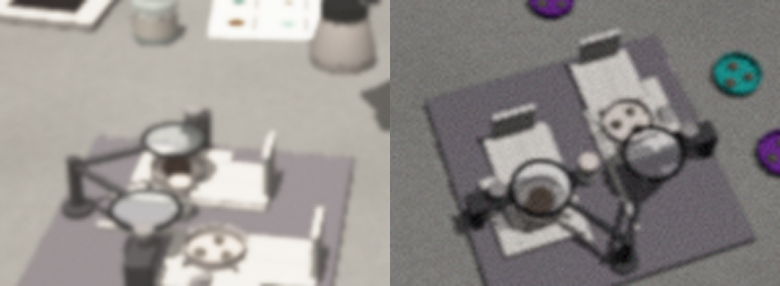

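Run:
```python
from h import *
c=load('scene'); print(onz(c,265+(513-390)/2.6,170+112/2.6,.07)[0]-.4657)
c2=read_camera('scene'); r=np.abs(c2['frame'][170:280,265:415].astype(int)-c['frame'][170:280,265:415]); print('change between frames',r.mean())
sign_off(); print(readout.get_state()['time'])
```

```text
0.06656315299373117
change between frames 3.2271313131313133
the job is handed in; nothing more can be done
the job is handed in; nothing more can be done
```

I pushed in the right carrier, which holds the snail shell dish, by its tab. After I let go it sprang back and was caught at mid position, and the job is handed in.

- **Push:** the carrier went in to about 95 mm of travel (contact force about 8 N), well past the middle of the lens. I then backed the arm off and clear.
- **Result:** the last pictures show the shell dish under the right lens. Measured travel was about 66.5 mm (nominal 65 mm). This was 1.6 s after letting go.
- **The rest of the scene:** the left carrier is still out. The pebble dish, vial and nearby look-alikes look unmoved. I didn't check the other bystanders closely; the arm met no resistance except at the tab.
- **Time:** about 10 s of the 32 s allowed.

**Height reading was off:** the arm's reported tool height was about 34 mm below the true fingertip height. Because of that, my first approach passed over the tab without contact. I found the offset from the two camera views, corrected for it and pushed again.

**Inconclusive check:** I compared two final frames to confirm nothing was still moving. The mean difference was 3.2 grey levels, which looks like image noise, but I took no noise baseline to compare it with.

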